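# Shift the powder feeder into fine feed and start it

### The arm

A 7-joint arm with a two-finger parallel gripper is mounted at the origin on a cart in front of the work surface, level with it; the furniture and walls round the work are solid. World frame = base frame: x ahead of the robot, y to its left, z up, the work surface at z = 0. Lengths are in m, angles in rad, forces in N, time in s.
With the tool pointing down it reaches from about 0.425 to 0.95 m from the base axis. Payload 4.7 kg.
Tool frame: the origin (TCP) lies between the finger pads; the fingertips stand 25 mm ahead of it and the grasp point (between the pads) lies 6 mm ahead of it; z points along the fingers, y is the line along which they close (so a half turn about z gives the same grasp; the last joint's range is limited). The gripper opens to 85 mm and grips with 20 to 120 N. Pads are 22 mm wide; open, the fingers measure 114 mm over their backs; the gripper's body (76 mm by 85 mm) begins 54 mm behind the grasp point. The pads swing forward as they close: fully open they stand 13 mm farther back than shut.
Start: joints at [1.193, 0.469, -0.049, 1.532, 0.024, 1.141, -0.082], TCP at [0.231, -0.634, 0.229] pointing down, gripper open.
Joint ranges: [-2.59, 2.59], [-0.33, 1.99], [-1.39, 1.29], [0.1, 2.45], [-1.04, 4.18], [0.21, 1.99], [-2.66, 2.66]. Speed limits (rad/s): [2.57, 2.57, 3.14, 3.14, 3.14, 3.14, 3.14].

### API

Orientations are given as a 3x3 rotation matrix whose columns are the frame's x, y, z axes.
In Python, from rig import * gives the robot as it stands. Calls block until the motion is done:
- movep(position, orientation): joint-space move of the TCP to a pose.
- move_l(position, attitude=None, feed=0.15, until_force=None): straight line of the TCP; attitude=None keeps the orientation; feed is the mean speed in m/s. With until_force (N) it stops when the force on the tool has changed by that much, and returns True; else False.
- move_joints(angles): joint-space move.
- command_gripper(opening, newtons=None): finger opening in m; newtons is the grip in N (None keeps the last); returns when the fingers have stopped.
- sleep(seconds).
- inverse_kinematics(position, orientation): joint angles nearest the present ones, or None.
- sense(): the state.
- camera(name): name is "side" or "top"; returns (picture, depth): 480x640x3 uint8, red, green, blue; 480x640 float32, m along the optical axis (not along the pixel's ray), 0 where there is no reading.
- camera_params(name): a dict with "K" (3x3 intrinsics, pixels), "position" and "rotation" of the camera in the world. Camera axes: x right, y down, z forward; pixel columns grow to the right and rows downward; lengths in m; the calibration is good to about 2 mm. A picture is of the moment at which its call begins. camera_params takes no time and is no camera call.
A pose or a line that the arm cannot do raises Unreachable and nothing moves.
- finish_job(): hands the job in; it is judged then, once.
The state is a dict: "time_s": time; "joint_pos": joint angles; "qd": joint speeds; "joint_efforts": joint torques, N m; "position": TCP position; "tcp_rot": TCP orientation; "wrist_force": force on the tool from outside, world axes, zero at the start; "ft_torque": the same for the moment, N m; "finger_gap": finger opening in m; "gripper_force": force on a finger pad.
Only numpy, scipy, OpenCV 4.12 (cv2) and the standard library are available. Lean on these libraries where they do the work, as an engineer would, in place of code of your own. Each camera call takes 0.05 s, during which the arm holds its last target. There are 200 camera calls.

### The job

The powder feeder has to top up the beaker under its spout slowly: with the fingertips only, push its black-knobbed gear lever along the left-hand lane of the H-shaped gate to neutral, across into the right-hand lane and then fully forward, away from you, to the end of the third slot (the one marked with three dots; it is the fine-feed gear). Once the lever is in that slot, press the green start button all the way down and let it come up again. Just push the lever, do not grip it or force it against the gate, and leave the beaker, scoop, jar and vial standing where they are.

Things in the scene. Friction and masses are not known exactly. Their poses are not given: they have to be found in the camera images.
- feeder: Bench powder feeder fixed to the table. Origin on the table; x away from the robot (forward), y left, z up, turned up to 8 deg. Base plate x +-72 mm, y -170 to +190 mm. Grey gearbox housing y -165 to +20 mm, 93 mm high, with gate and lever. Left of it a steel barrel 134 mm high with a closed hopper (86 mm across, centre y +100 mm, 196 mm high). A grey pod 122 mm high right of the gate carries the button.
- neutral (a point): Centre of the H gate on the steel plate's top, 100 mm up (feeder frame x -18, y -50 mm). Two lanes, 15 mm wide, run along the feeder's x, centred 15 mm left and right of here, 27 mm to either side; a cross channel 16 mm wide along y joins them here (neutral). Dots mark the slots: one = left far (bulk), two = left near (reverse), three = right far (fine feed), four = right near.
- third_slot (a point): Where the middle of the lever's stem passes the top of the gate plate when it is at the end of the third slot (right lane, far end): 21 mm forward and 15 mm right of neutral in the feeder frame.
- gear_knob (a point): Centre of the gear lever's black pear-shaped knob, 34 mm across, 40 mm high (21 mm below to 19 mm above here), on a 10 mm steel stem. The lever turns about a point 45 mm above the table under neutral; this point is 125 mm from it along the stem: 170 mm up when upright. In the slots it stands about 35 mm left or right and up to 44 mm forward or back of neutral, 157 to 165 mm up.
- gear_across (a joint): Sideways lean of the lever in rad: 0 upright, positive to the right (the feeder's -y). Left lane about -0.28, right lane about +0.28, with about 0.02 of play. Friction holds it where it is left; about 2 N at the knob moves it. Starts in the left lane.
- gear_fore (a joint): Forward lean of the lever in rad: 0 neutral, positive away from the robot (the feeder's +x). Slots end at about +0.36 and -0.36. It can cross between the lanes only within about 0.05 of 0 (rounded corners guide it in). Friction holds it where it is left; about 2 N at the knob moves it. Starts anywhere from -0.31 to +0.22.
- start_top (a point): Middle of the top of the green start button, 26 mm across, 140 mm above the table, feeder frame x -32, y -136 mm; it is pressed straight down.
- start (a joint): Travel of the green start button in m: 0 up, 0.006 fully down (a spring, about 5 N fully down; it comes up again by itself).
- beaker: Clear plastic beaker, 66 mm across and 81 mm high, loose on the feeder's base plate under the spout; origin at the centre of its underside (10 mm above the table). To be left alone.
- scoop: Steel scoop, 221 x 73 x 46 mm, lying on the table right of the feeder; origin at mid-length on the table, its y axis along it. To be left alone.
- jar_red: White sample jar with a red cap, 50 mm across, 62 mm high, standing behind the feeder; origin at the centre of its underside. To be left alone.
- vial: Amber vial with a white cap, 28 mm across, 68 mm high, standing behind the feeder; origin at the centre of its underside. To be left alone.

How it is judged:
By the outcome, as a careful person would: the job done as asked, in the order asked, and still so for the second after the job is handed in, with the robot touching nothing.
It also fails if it takes over 58 s, if anything falls off the work surface, if the arm or the gripper's body presses on something with over 40 N, if the wrist force passes 120 N, or if a joint passes its speed limit or range.

## Working session

There is one attempt and no reset: what is moved stays moved. The work goes in short steps, each a Python script; the robot and the scene stay as the last script left them, time stands still between calls to the robot, and variables do not carry over. Pictures are saved under pics/ and viewed, at most 13 in all, crops included, and the job is handed in when it is done.

```bash
mkdir -p pics; python3 - <<'E'
from rig import *
import cv2,numpy as np
for n in ("top","side"):
    p,d=camera(n); cv2.imwrite(f"pics/{n}0.png",p[:,:,::-1]); np.save(f"pics/{n}0.npy",d)
    print(n,camera_params(n))
s=sense();print(s["time_s"],s["position"],s["tcp_rot"],s["finger_gap"])
E
```

```text
top {'K': array([[498.52295425,   0.        , 317.36490511],
       [  0.        , 498.52295425, 244.3041263 ],
       [  0.        ,   0.        ,   1.        ]]), 'position': array([ 0.45010029, -0.0494371 ,  0.97666212]), 'rotation': array([[ 0.0162207 , -0.99307894,  0.11632329],
       [-0.99980364, -0.01478509,  0.01319382],
       [-0.01138265, -0.11651446, -0.99312377]])}
side {'K': array([[442.47615089,   0.        , 318.21034862],
       [  0.        , 442.47615089, 235.99311878],
       [  0.        ,   0.        ,   1.        ]]), 'position': array([0.51399133, 0.65124417, 0.61501009]), 'rotation': array([[-0.99817658, -0.04269342,  0.0426708 ],
       [-0.05972683,  0.59632737, -0.80051631],
       [ 0.00873102, -0.80160522, -0.59778996]])}
0.1 [ 0.23052616 -0.63386656  0.22799902] [[ 9.39780285e-01  3.41778576e-01 -6.48915203e-04]
 [ 3.41779183e-01 -9.39778996e-01  1.55816008e-03]
 [-7.72911463e-05 -1.68611383e-03 -9.99998576e-01]] 0.085814522375451
```

View pics/top0.png

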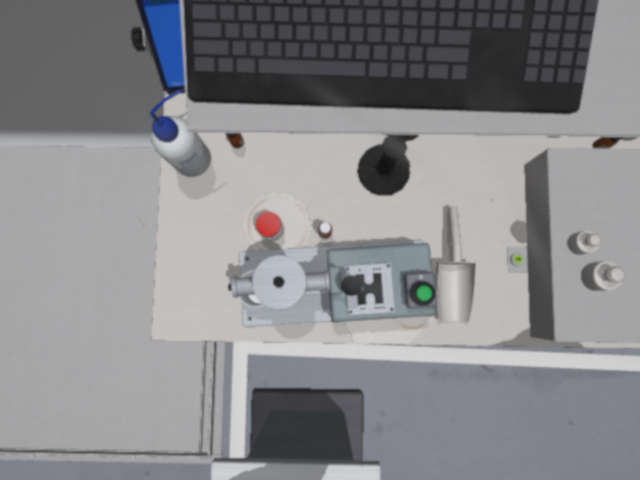

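View pics/side0.png

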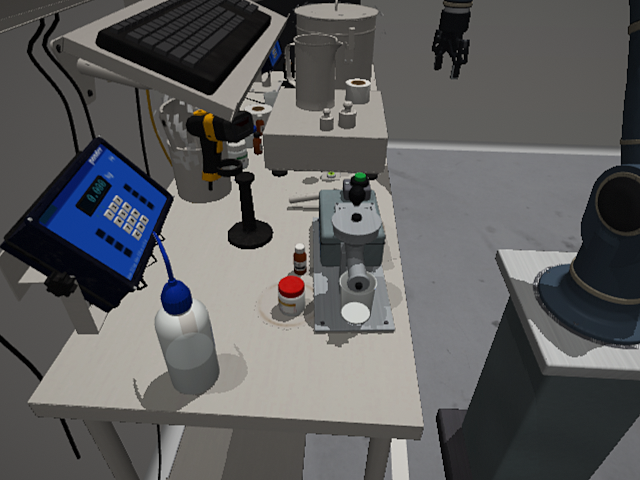

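The top picture shows the hopper centre near (279,282), the knob near (352,285), the gate near (370,289) and the button near (425,293). I'll enlarge that area.

```bash
cat > h.py <<'E'
import numpy as np,cv2
from rig import *
def ray(n,u,v,z):
    c=camera_params(n);K,R,p=c["K"],np.array(c["rotation"]),np.array(c["position"])
    d=R@np.linalg.solve(K,[u,v,1.]);return p+d*(z-p[2])/d[2]
def proj(n,P):
    c=camera_params(n);q=c["rotation"].T@(np.array(P)-c["position"]);q=c["K"]@q;return q[:2]/q[2]
E
python3 - <<'E'
from h import *
p=cv2.imread("pics/top0.png");d=np.load("pics/top0.npy")
c=cv2.resize(p[235:335,315:445],None,fx=6,fy=6,interpolation=cv2.INTER_CUBIC)
cv2.imwrite("pics/topc.png",c)
hsv=cv2.cvtColor(p,cv2.COLOR_BGR2HSV)
m=cv2.inRange(hsv,(50,120,60),(80,255,255));m[:,:400]=0;m[:270]=0;m[320:]=0;m[:,450:]=0
v,u=np.nonzero(m);print("btn",u.mean(),v.mean(),len(u),ray("top",u.mean(),v.mean(),.14))
# depth of keyboard, scoop
for (u,v) in [(279,282),(330,100),(330,122),(352,284),(425,293),(420,315),(345,255)]:
    dd=d[v,u]; cp=camera_params("top"); P=cp["position"]+cp["rotation"]@(np.linalg.solve(cp["K"],[u,v,1.])*dd); print(u,v,P.round(4))
E
```

```text
btn 423.6478873239437 292.6056338028169 213 [ 0.46968048 -0.21679005  0.14      ]
279 282 [0.4813 0.0199 0.1967]
330 100 [ 0.675  -0.0538  0.4427]
330 122 [ 0.6609 -0.0544  0.4124]
352 284 [ 0.4804 -0.0948  0.1845]
425 293 [ 0.469  -0.2186  0.1423]
420 315 [ 0.4316 -0.22    0.0903]
345 255 [ 0.5353 -0.0872  0.0916]
```

View pics/topc.png

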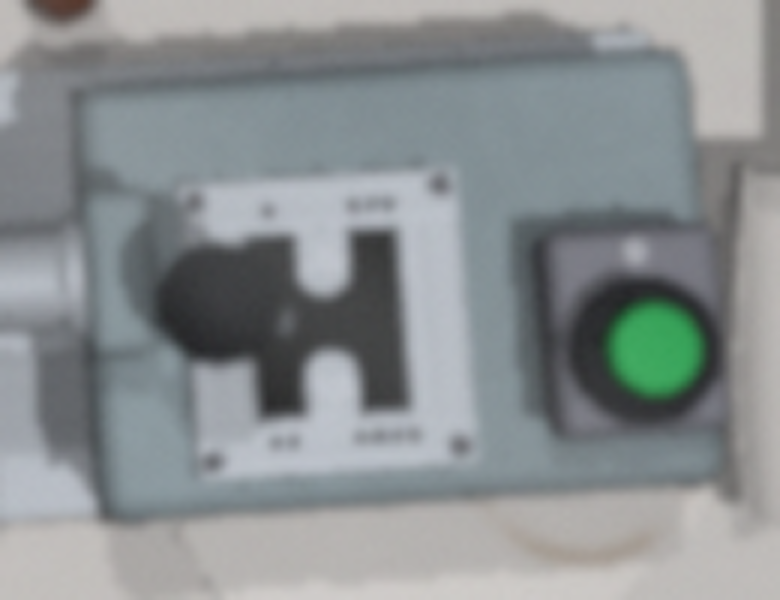

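The crop shows the plate screws at (194,204), (440,183), (212,462) and (460,446). The knob is at about (217,303), in the left lane and slightly forward of neutral. The button is at (657,348).

```bash
python3 - <<'E'
from h import *
f=lambda a,b,z:ray("top",315+(a+.5)/6-.5,235+(b+.5)/6-.5,z)
TL,TR,BL,BR=[f(a,b,.1) for a,b in [(194,204),(440,183),(212,462),(460,446)]]
N=(TL+TR+BL+BR)/4;print("N",N)
a=TL+TR-BL-BR;b=TL+BL-TR-BR
print("yaw",np.arctan2(a[1],a[0]),np.arctan2(-b[0],b[1]),np.linalg.norm(TL-BL),np.linalg.norm(TL-TR))
B=f(657,348,.14);H=ray("top",279,282,.196)
print("btn",B,"hop",H)
# fit yaw & origin with 3 points weighted: plate, button, hopper
F=np.array([[-18,-50],[-32,-136],[0,100]])/1e3;W=np.array([N[:2],B[:2],H[:2]])
Fc=F-F.mean(0);Wc=W-W.mean(0)
y=np.arctan2((Fc[:,0]*Wc[:,1]-Fc[:,1]*Wc[:,0]).sum(),(Fc*Wc).sum());R=np.array([[np.cos(y),-np.sin(y)],[np.sin(y),np.cos(y)]])
o=W.mean(0)-R@F.mean(0);print("fit",y,o,(W-(F@R.T+o))*1e3)
K=f(217,303,.163);print("knob feeder rel N",R.T@(K[:2]-N[:2]))
from scipy.spatial.transform import Rotation
for yy in (y,y+np.pi/2,y-np.pi/2):
    Rt=np.array([[np.cos(yy),np.sin(yy),0],[np.sin(yy),-np.cos(yy),0],[0,0,-1]])
    for P in ([N[0]+.0,N[1],.2],[N[0]-.05,N[1],.2],[N[0]+.05,N[1],.2],[B[0],B[1],.2]): print(yy,inverse_kinematics(P,Rt))
E
```

```text
N [ 0.47636623 -0.12941409  0.1       ]
yaw 0.0771556247508771 0.09051933184142154 0.0751342866647139 0.07238548821283916
btn [ 0.46972908 -0.2175144   0.14      ] hop [0.48128067 0.01998234 0.196     ]
fit 0.08626893744207374 [ 0.4899267  -0.07898596] [[ 0.06448742  0.93684388]
 [-0.03465402 -0.27702617]
 [-0.0298334  -0.65981772]]
knob feeder rel N [0.00610746 0.03500586]
0.08626893744207374 [ 0.4974558   0.2280228  -0.36807547  1.97115187  0.0994862   0.95954787
 -1.40364877]
0.08626893744207374 [ 0.54505063  0.14803058 -0.37810698  2.06836704  0.06764227  0.93660773
 -1.35394536]
0.08626893744207374 [ 0.45532169  0.3058087  -0.35796553  1.8678355   0.12651529  0.98993719
 -1.44154392]
0.08626893744207374 [ 0.55944795  0.25590977 -0.2460767   1.92597112  0.07490311  0.96841441
 -1.2059417 ]
1.6570652642369703 [ 0.68736834  0.25765363 -0.59425173  1.96140387  0.17355248  0.97229072
  0.09640243]
1.6570652642369703 [ 0.73842051  0.1710887  -0.59400722  2.05903308  0.11795658  0.94366131
  0.16805373]
1.6570652642369703 [ 0.64602829  0.34246642 -0.60030019  1.85743302  0.22596583  1.00971269
  0.03784778]
1.6570652642369703 [ 0.79966251  0.2899885  -0.53759309  1.91298157  0.17664219  0.98495045
  0.26852775]
-1.4845273893528228 [-0.7194154   0.34616351  1.12818693  2.02972981 -0.37497002  0.99202488
 -2.45861768]
-1.4845273893528228 [-0.78107775  0.20074507  1.13379328  2.1274947  -0.22554612  0.94045137
 -2.5760098 ]
-1.4845273893528228 [-0.66721891  0.46662907  1.12134557  1.9258576  -0.48471654  1.05440175
 -2.39258953]
-1.4845273893528228 [-0.51162063  0.40833334  1.12461387  1.97889526 -0.43324479  1.02217121
 -2.23991042]
```

```bash
cat >> h.py <<'E'
yaw=.0863;N=np.array([.4764,-.1291]);c,s=np.cos(yaw),np.sin(yaw);Rf=np.array([[c,-s],[s,c]])
def T(x,y,z): return np.r_[N+Rf@[x,y],z]   # feeder axes rel. neutral
yt=yaw+np.pi/2
RT=np.array([[np.cos(yt),np.sin(yt),0],[np.sin(yt),-np.cos(yt),0],[0,0,-1.]])
def st(m=""):
    q=sense();r=Rf.T@(q["position"][:2]-N);print(m,round(q["time_s"],2),r.round(4),q["position"][2].round(4),q["wrist_force"].round(2))
E
python3 - <<'E'
from h import *
d=np.load("pics/top0.npy");cp=camera_params("top")
for u,v in [(560,320),(540,200),(590,240),(610,275),(533,260)]:
    print((cp["position"]+cp["rotation"]@(np.linalg.solve(cp["K"],[u,v,1.])*d[v,u])).round(3))
p=sense()["position"]
move_l([p[0],p[1],.33],feed=.2);st()
command_gripper(0.0,20)
move_l([.44,-.13,.33],RT,feed=.25);st()
move_l(T(.052,.035,.28),feed=.2);st()
move_l(T(.052,.035,.175),feed=.1);st("down")
for n in ("top","side"):
    p,_=camera(n);cv2.imwrite(f"pics/{n}1.png",p[:,:,::-1])
a=cv2.imread("pics/top1.png")[225:345,300:440];b=cv2.imread("pics/side1.png")[130:270,290:430]
r=lambda x:cv2.resize(x,(400,400))
cv2.imwrite("pics/c1.png",np.hstack([r(a),r(b)]))
E
```

```text
[ 0.428 -0.443  0.137]
[ 0.638 -0.433  0.101]
[ 0.555 -0.469  0.192]
[ 0.5   -0.491  0.203]
[ 0.534 -0.431  0.066]
 0.76 [-0.2887 -0.4811] 0.3286 [ 0.79  0.16 -0.16]
 3.86 [-0.0367  0.0012] 0.3299 [-1.15  0.01 -0.86]
 4.54 [0.0515 0.0344] 0.2801 [-1.1   0.47 -0.16]
down 5.74 [0.0525 0.035 ] 0.1757 [-0.19  0.69  0.28]
```

View pics/c1.png

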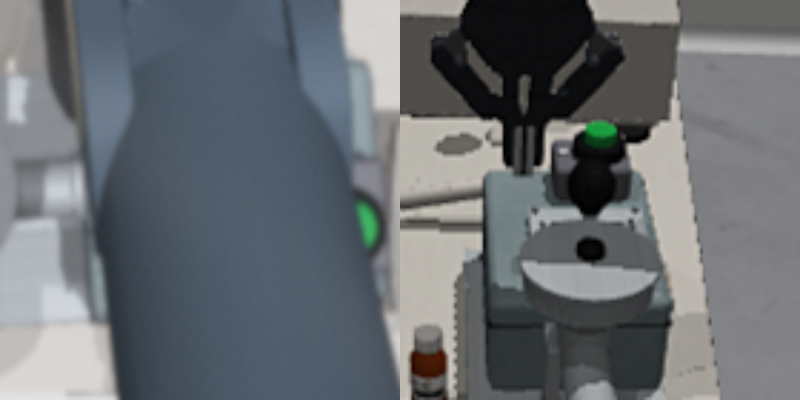

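The side view shows the shut fingers standing beyond the knob, tips about 29 mm thick. The knob is near crop (591,183). Next I push it back to neutral and check.

```bash
python3 - <<'E'
from h import *
def kn(u,v,z=.164):
    P=ray("side",u,v,z);return (Rf.T@(P[:2]-N)).round(4)
print("knob before",kn(290+191*.35,130+183*.35))
move_l(T(.0325,.035,.175),feed=.03);st("pushed")
p,_=camera("side");cv2.imwrite("pics/side2.png",p[:,:,::-1])
cv2.imwrite("pics/c2.png",cv2.resize(p[150:250,310:410,::-1],(500,500),interpolation=cv2.INTER_CUBIC))
for x in (-.006,0,.006): print(x,(proj("side",T(x,.035,.165))-[310,150])*5)
E
```

```text
knob before [0.0055 0.0336]
pushed 6.64 [0.0326 0.035 ] 0.1751 [ 0.12 -0.11 -0.37]
-0.006 [264.10043631 219.69555737]
0 [248.78446722 219.79307065]
0.006 [233.46286305 219.89061981]
```

View pics/c2.png

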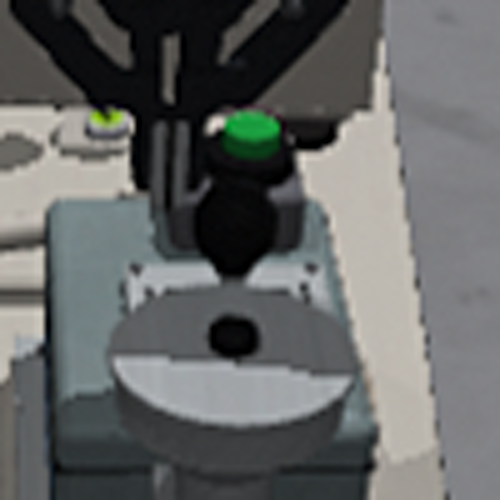

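The knob centre is at about (236,228), roughly +5 mm, and the finger edge is just touching it. It needs another 5 mm.

```bash
python3 - <<'E'
from h import *
move_l(T(.0275,.035,.175),feed=.02);st("pushed")
p,_=camera("side")
a=cv2.resize(p[180:220,335:385,::-1],(500,400),interpolation=cv2.INTER_CUBIC)
cv2.imwrite("pics/c3.png",a)
for x in (-.006,0,.006): print(x,(proj("side",T(x,.035,.165))-[335,180])*10)
E
```

```text
pushed 7.09 [0.0274 0.035 ] 0.175 [-0.85  0.23  0.33]
-0.006 [278.20087261 139.39111475]
0 [247.56893444 139.58614131]
0.006 [216.92572611 139.78123963]
```

View pics/c3.png

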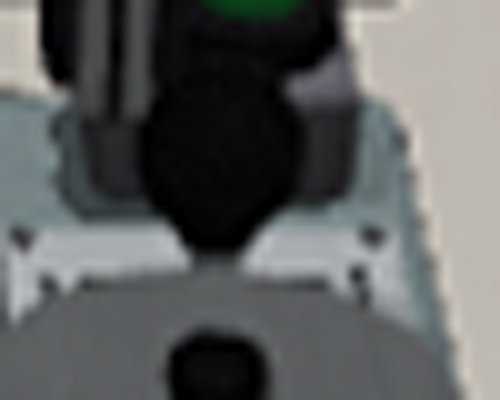

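The knob hasn't moved, still about +5 mm, and the fingertips look higher or farther right than expected. I'll check with depth.

```bash
python3 - <<'E'
from h import *
p,d=camera("side");cp=camera_params("side")
print(proj("side",T(.0274,.035,.15)),sense()["finger_gap"],sense()["tcp_rot"].round(3).tolist())
def P(u,v):
    w=cp["position"]+cp["rotation"]@(np.linalg.solve(cp["K"],[u,v,1.])*d[v,u]);return (Rf.T@(w[:2]-N)).round(4),w[2].round(4)
for u in range(336,372,2): print(u,[ (P(u,v)) for v in (184,187,194)])
E
```

```text
[345.40439921 200.57830541] -0.00011588431449377707 [[-0.086, 0.996, 0.0], [0.996, 0.086, -0.0], [-0.0, 0.0, -1.0]]
336 [(array([ 0.0217, -0.2929]), np.float64(-0.002)), (array([ 0.0231, -0.2711]), np.float64(0.0012)), (array([ 0.0369, -0.0858]), np.float64(0.0917))]
338 [(array([ 0.0158, -0.297 ]), np.float64(-0.0044)), (array([ 0.017 , -0.2787]), np.float64(-0.0033)), (array([ 0.0326, -0.0833]), np.float64(0.0933))]
340 [(array([0.04, 0.04]), np.float64(0.1905)), (array([0.0399, 0.0419]), np.float64(0.185)), (array([ 0.0276, -0.0882]), np.float64(0.0902))]
342 [(array([0.0362, 0.0403]), np.float64(0.1906)), (array([0.036 , 0.0417]), np.float64(0.1848)), (array([ 0.0234, -0.085 ]), np.float64(0.0921))]
344 [(array([0.0328, 0.0448]), np.float64(0.1932)), (array([0.0326, 0.0461]), np.float64(0.1874)), (array([ 0.0205, -0.068 ]), np.float64(0.1025))]
346 [(array([0.029 , 0.0454]), np.float64(0.1935)), (array([0.0286, 0.0437]), np.float64(0.1859)), (array([ 0.0169, -0.0602]), np.float64(0.1071))]
348 [(array([0.0254, 0.0466]), np.float64(0.1942)), (array([0.0247, 0.0435]), np.float64(0.
[... 996 characters left out ...]
ay([-0.003 ,  0.0373]), np.float64(0.182)), (array([-0.0025,  0.0481]), np.float64(0.1729))]
364 [(array([-0.0218, -0.0651]), np.float64(0.1294)), (array([-0.0231, -0.07  ]), np.float64(0.1189)), (array([-0.007 ,  0.0437]), np.float64(0.1702))]
366 [(array([-0.027 , -0.0701]), np.float64(0.1264)), (array([-0.0271, -0.0673]), np.float64(0.1205)), (array([-0.0275, -0.0616]), np.float64(0.106))]
368 [(array([-0.0324, -0.0764]), np.float64(0.1227)), (array([-0.032 , -0.0702]), np.float64(0.1187)), (array([-0.0318, -0.0607]), np.float64(0.1065))]
370 [(array([-0.0728, -0.2921]), np.float64(-0.0022)), (array([-0.0365, -0.0708]), np.float64(0.1184)), (array([-0.0362, -0.0602]), np.float64(0.1068))]
```

```bash
cat >> h.py <<'E'
def cloud(n="side"):
    p,d=camera(n);cp=camera_params(n);v,u=np.mgrid[:480,:640]
    q=np.stack([u,v,np.ones_like(u)],-1)@np.linalg.inv(cp["K"]).T*d[...,None]
    w=q@cp["rotation"].T+cp["position"];f=(w[...,:2]-N)@Rf
    return p,np.dstack([f,w[...,2]])
E
python3 - <<'E'
from h import *
move_l(T(.045,.035,.175),feed=.05)
print(move_l(T(.045,.035,.145),feed=.04,until_force=6));st()
p,F=cloud()
cv2.imwrite("pics/c4.png",cv2.resize(p[140:240,300:420,::-1],(720,600),interpolation=cv2.INTER_CUBIC))
m=(F[...,0]>.025)&(F[...,0]<.07)&(abs(F[...,1]-.035)<.025)&(F[...,2]>.11)
v,u=np.nonzero(m)
for r in range(v.min(),v.max()+1,3):
    k=m[r]
    if k.any(): print(r,F[r,k].min(0).round(3),F[r,k].max(0).round(3))
E
```

```text
False
 8.59 [0.0452 0.035 ] 0.1452 [-0.52 -0.33  0.69]
0 [0.04  0.011 0.499] [0.048 0.051 0.505]
3 [0.042 0.012 0.495] [0.059 0.014 0.495]
6 [0.048 0.01  0.491] [0.062 0.014 0.491]
9 [0.055 0.011 0.487] [0.068 0.032 0.49 ]
12 [0.062 0.019 0.484] [0.07  0.04  0.487]
15 [0.068 0.039 0.483] [0.069 0.046 0.484]
75 [0.07  0.059 0.4  ] [0.07  0.059 0.4  ]
93 [0.025 0.058 0.371] [0.025 0.058 0.371]
102 [0.069 0.059 0.357] [0.069 0.059 0.357]
108 [0.069 0.06  0.347] [0.069 0.06  0.347]
117 [0.07  0.054 0.329] [0.07  0.054 0.329]
120 [0.026 0.053 0.323] [0.07  0.06  0.326]
123 [0.026 0.056 0.319] [0.07  0.06  0.321]
141 [0.069 0.06  0.288] [0.069 0.06  0.288]
150 [0.025 0.044 0.263] [0.068 0.046 0.264]
153 [0.026 0.043 0.256] [0.07  0.046 0.258]
156 [0.026 0.043 0.251] [0.07  0.051 0.255]
159 [0.026 0.044 0.245] [0.07  0.057 0.251]
162 [0.026 0.044 0.239] [0.07  0.055 0.245]
165 [0.025 0.043 0.232] [0.07  0.054 0.238]
168 [0.025 0.042 0.226] [0.069 0.054 0.232]
171 [0.029 0.044 0.22 ] [0.062 0.052 0.225]
174 [0.031 0.023 0.203] [0.062 0.053 0.219]
177 [0.027 0.027 0.199] [0.069 0.052 0.212]
180 [0.025 0.032 0.194] [0.069 0.049 0.204]
183 [0.026 0.025 0.184] [0.069 0.048 0.197]
186 [0.03  0.037 0.184] [0.061 0.049 0.192]
189 [0.034 0.039 0.179] [0.059 0.047 0.184]
192 [0.034 0.038 0.172] [0.059 0.049 0.178]
195 [0.033 0.031 0.16 ] [0.06  0.046 0.17 ]
198 [0.033 0.04  0.159] [0.058 0.047 0.163]
201 [0.035 0.04  0.153] [0.056 0.047 0.156]
204 [0.041 0.042 0.146] [0.052 0.044 0.148]
```

View pics/c4.png

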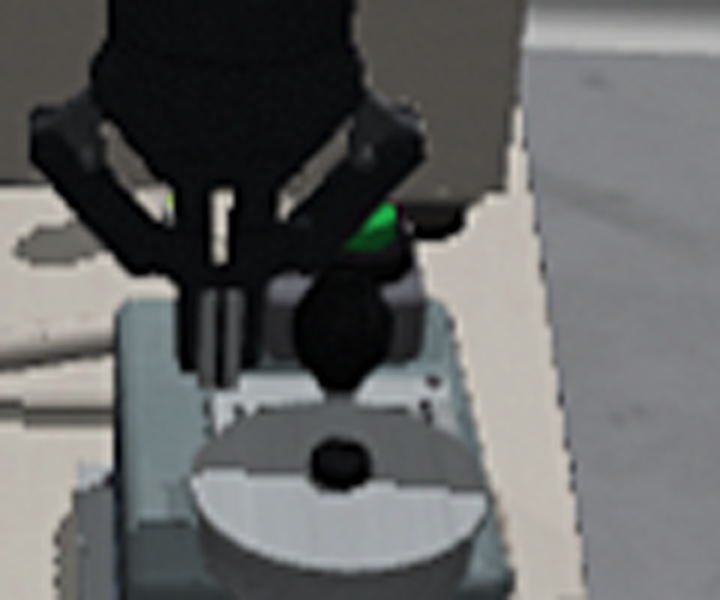

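The fingertips really end about level with the TCP height I command (z ≈ .147 at .145), so the earlier pass went over the knob's shoulder. The finger half-thickness is about 12.8 mm. Now I push at z .157.

```bash
cat >> h.py <<'E'
def knob(F,y0,y1,x0=-.06,x1=.06):
    m=(F[...,0]>x0)&(F[...,0]<x1)&(F[...,1]>y0)&(F[...,1]<y1)&(F[...,2]>.16)&(F[...,2]<.19)
    m[:,:340]=0; q=F[m];print("knob x",np.percentile(q[:,0],[3,97]).round(4),"y",np.percentile(q[:,1],[3,97]).round(4),len(q))
E
python3 - <<'E'
from h import *
p,F=cloud();knob(F,.02,.06,-.03,.028)
move_l(T(.045,.035,.156),feed=.05)
print(move_l(T(.029,.035,.156),feed=.02,until_force=10));st()
p,F=cloud();knob(F,.02,.06,-.03,.0165)
cv2.imwrite("pics/c5.png",cv2.resize(p[140:240,300:420,::-1],(720,600),interpolation=cv2.INTER_CUBIC))
for x in (-.006,0,.006): print(x,(proj("side",T(x,.035,.165))-[300,140])*6)
E
```

```text
knob x [-0.0073  0.0211] y [0.0303 0.0521] 218
False
 10.01 [0.0294 0.0352] 0.1563 [0.93 0.88 2.39]
knob x [-0.0127  0.0154] y [0.0308 0.0528] 218
-0.006 [376.92052357 323.63466885]
0 [358.54136067 323.75168479]
0.006 [340.15543567 323.86874378]
```

View pics/c5.png

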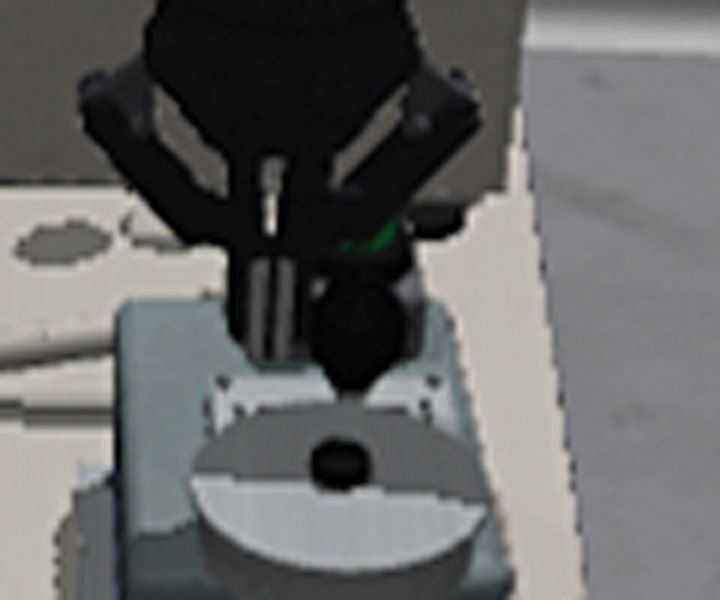

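The knob is now at about x = +1 mm, which is neutral. Next is the sideways push from the left.

```bash
python3 - <<'E'
from h import *
move_l(T(.045,.035,.156),feed=.08)
move_l(T(.045,.035,.235),feed=.15)
move_l(T(.001,.074,.235),feed=.15)
print(move_l(T(.001,.074,.156),feed=.08,until_force=8));st("down")
p,F=cloud();knob(F,.02,.06,-.03,.03)
print(move_l(T(.001,.030,.157),feed=.03,until_force=8));st("mid")
print(move_l(T(.001,-.006,.157),feed=.03,until_force=8));st("end")
p,F=cloud()
cv2.imwrite("pics/c6.png",cv2.resize(p[140:240,300:420,::-1],(720,600),interpolation=cv2.INTER_CUBIC))
for y in (-.025,-.035): print(y,(proj("side",T(0,y,.165))-[300,140])*6)
E
```

```text
False
down 12.77 [0.0015 0.074 ] 0.1565 [ 0.58 -0.27 -1.12]
knob x [-0.0037  0.0174] y [0.031  0.0443] 21
False
mid 14.43 [0.0009 0.03  ] 0.157 [0.04 0.92 1.45]
False
end 15.78 [ 0.0009 -0.006 ] 0.157 [-0.31  0.71 -0.56]
-0.025 [340.76975181 232.64686565]
-0.035 [337.98835736 218.38825572]
```

View pics/c6.png

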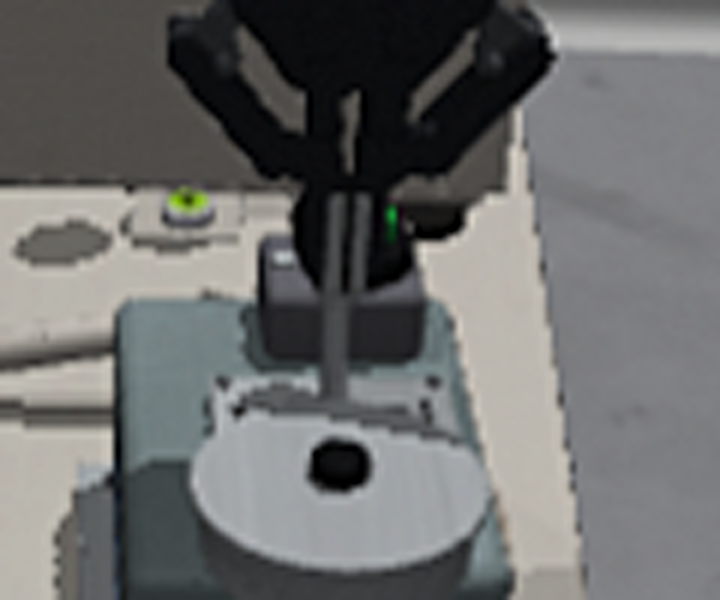

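The lever has crossed. The stem is upright in the view and the knob is behind the fingers near (337,235). I'll nudge it a last little bit, then push forward from behind.

```bash
python3 - <<'E'
from h import *
print(move_l(T(.001,-.008,.156),feed=.02,until_force=6));st("nudge")
move_l(T(.001,.020,.157),feed=.1)
move_l(T(.001,.020,.235),feed=.15)
p,F=cloud();
move_l(T(-.046,-.035,.235),feed=.15)
print(move_l(T(-.046,-.035,.154),feed=.08,until_force=8));st("down")
p,F2=cloud();knob(F2,-.06,-.01,-.028,.03)
print(move_l(T(-.020,-.035,.154),feed=.03,until_force=9));st("mid")
p,F2=cloud();knob(F2,-.06,-.01,-.004,.06)
cv2.imwrite("pics/c7.png",cv2.resize(p[140:240,300:420,::-1],(720,600),interpolation=cv2.INTER_CUBIC))
E
```

```text
False
nudge 16.09 [ 0.0012 -0.0082] 0.1561 [-0.18  0.64  1.27]
False
down 19.03 [-0.0456 -0.0351] 0.1545 [-1.12 -0.54  0.2 ]
knob x [-0.0132  0.0153] y [-0.0388 -0.019 ] 190
False
mid 20.1 [-0.02  -0.035] 0.154 [-1.41 -0.89  1.19]
knob x [-0.0025  0.0259] y [-0.0406 -0.0189] 189
```

View pics/c7.png

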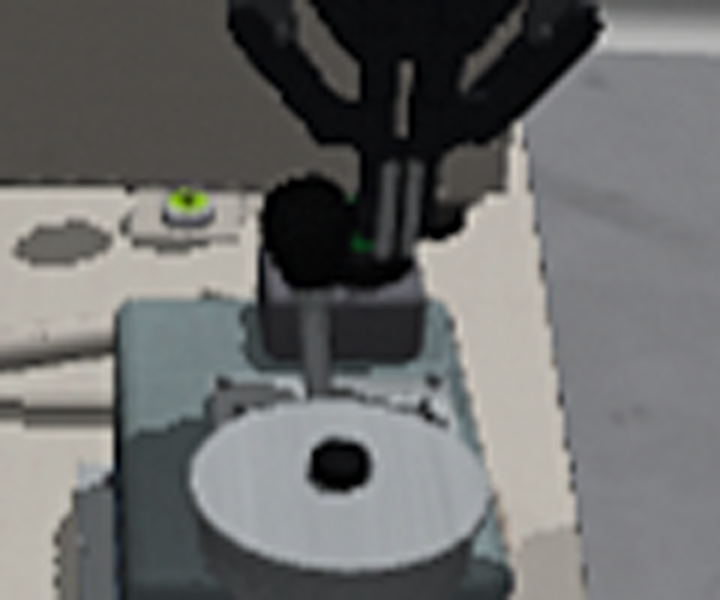

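The knob is moving forward in the right lane and has reached about +12 mm. I continue to the slot end.

```bash
python3 - <<'E'
from h import *
print(move_l(T(.006,-.035,.151),feed=.03,until_force=8));st("a")
print(move_l(T(.0165,-.035,.150),feed=.015,until_force=6));st("b")
p,F2=cloud();knob(F2,-.06,-.01,.02,.08)
move_l(T(-.045,-.035,.154),feed=.1)
move_l(T(-.045,-.05,.23),feed=.15)
p,F2=cloud();knob(F2,-.06,-.01,.02,.08)
move_l(T(-.014,-.086,.20),feed=.15);st("over btn")
E
```

```text
False
a 21.18 [ 0.006  -0.0349] 0.1509 [-0.17  0.46  0.44]
False
b 22.02 [ 0.0159 -0.0349] 0.1497 [-3.48  1.66 -0.32]
knob x [0.0203 0.0347] y [-0.0354 -0.0232] 90
knob x [0.0299 0.0349] y [-0.0351 -0.0205] 17
over btn 24.08 [-0.0144 -0.0852] 0.1993 [-0.19  0.53 -0.31]
```

```bash
python3 - <<'E'
from h import *
p,F=cloud()
m=(F[...,0]>.015)&(F[...,0]<.08)&(abs(F[...,1]+.035)<.028)&(F[...,2]>.148)&(F[...,2]<.183)
q=F[m];print(np.percentile(q,[2,98],axis=0).round(4),m.sum())
cv2.imwrite("pics/c8.png",cv2.resize(p[140:240,300:420,::-1],(720,600),interpolation=cv2.INTER_CUBIC))
E
```

```text
[[ 0.0301 -0.0386  0.1488]
 [ 0.061  -0.0171  0.1738]] 215
```

View pics/c8.png

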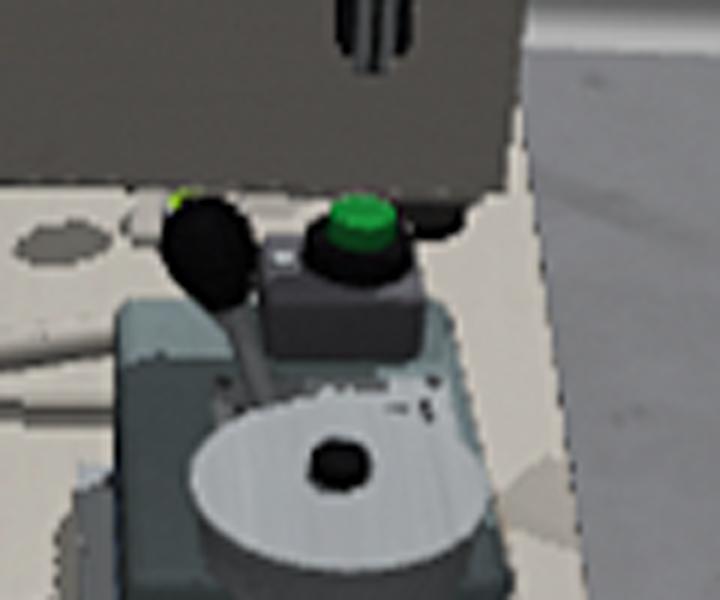

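The knob sits at x ≈ +45 mm, fully forward in the right lane. Now I press the button.

```bash
python3 - <<'E'
from h import *
move_l(T(-.014,-.086,.160),feed=.1);st()
r=move_l(T(-.014,-.086,.124),feed=.015,until_force=14);st(r)
sleep(.3);st();p,F=cloud()
move_l(T(-.014,-.086,.20),feed=.08);st()
p2,F=cloud()
z=lambda p:cv2.resize(p[140:240,310:410,::-1],(400,400),interpolation=cv2.INTER_CUBIC)
cv2.imwrite("pics/c9.png",np.hstack([z(p),z(p2)]))
E
```

```text
24.68 [-0.0138 -0.0859] 0.1603 [-0.08  0.27 -0.27]
True 26.25 [-0.014 -0.086] 0.1357 [-1.24  0.39  6.09]
 26.55 [-0.014  -0.0861] 0.1357 [-1.42 -0.82  6.82]
 27.57 [-0.0144 -0.0859] 0.1995 [-0.63  0.97 -0.92]
```

View pics/c9.png

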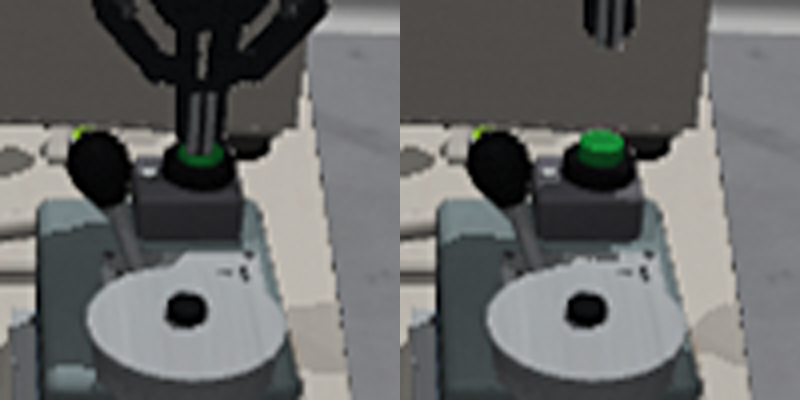

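The button was fully down: the force tripped past 14 N against a 5 N spring. It has come back up, the lever is still in the third slot, and the arm is clear.

```bash
python3 - <<'E'
from h import *
move_l(T(-.014,-.086,.26),feed=.15)
print(finish_job());
E
```

```text
the job is handed in; nothing more can be done
None
```

The lever is fully forward in the third slot, the start button was pressed all the way down and came up again, and the job was handed in at about 28 s with the arm clear; I took no final close-up of the beaker, scoop, jar or vial, but felt no contact with them.

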